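# Open the battery bay of a backup power unit

### The job

Open the battery bay of the upturned backup power unit so that its battery can be changed: press the green release tab fully in with a fingertip and, keeping it in, push the grey cover out of its rails and on along the casing until the whole bay is uncovered. Nothing is gripped or lifted: leave the cover lying flat on the casing, not hanging off its end by more than a third of its length, and do not disturb the things standing around.

Things in the scene. Friction and masses are not known exactly. Their poses are not given: they have to be found in the camera images.
- unit: the backup power unit: black casing 330 (its x) x 190 (its y) x 95 mm high, lying upside down, fixed. Origin: centre of its underside on the bench, z up. Its flat upper face (the deck) is 95 mm above the bench. On the deck along its x: tab (-146 to -109), seated cover (-105 to +10), bare deck (+10 to +165). Four rubber feet 6 mm high, 20 mm across, stand on the deck at x -143, +143, y -80, +80
- deck_end (a point): middle of the deck's far edge, at unit x +165, y 0, z 95 mm, towards which the cover is pushed
- bay (a point): centre of the mouth of the battery bay, an opening in the deck under the seated cover: unit x -86 to -4, y -45 to +45, at deck height. The battery in it has its top 4 mm below the deck
- seat (a point): where the cover's origin lies when seated (unit x -47.5, y 0, z 95 mm), axes as the unit's. Beside the seat two fixed rails with inward lips, 7.5 mm high, unit x -102 to -8, lip edges at y -54.5 and +54.5, outer sides at y -68 and +68, hold down the cover's side flanges and guide it along the unit's +x
- cover: grey battery cover, loose plastic plate 115 (x) x 120 (y, flanges included) x 8.5 mm, about 0.13 kg. Origin: centre of its underside, level with the deck; axes as the unit's. With the tab out its catch stops the cover; with the tab 4 mm in or more it slides along unit +x with under 3 N. Out of the rails after 94 mm of travel; bay uncovered from about 102 mm
- cover_rear (a point): middle of the flat rear face of the wall across the cover's tab end, to push on: 104 mm wide, from 1 to 12 mm above the deck; this point is 6 mm above the cover's underside, at cover x -57.5 mm
- corner_a (a point): lower rear corner of the cover at the end of its +y flange (cover x -57.5, y +60 mm)
- corner_b (a point): lower rear corner of the cover at the end of its -y flange (cover x -57.5, y -60 mm)
- tab_top (a point): middle of the top face of the green tab's paddle, 37 mm (unit x) x 46 mm (unit y), at unit x -127.5, y 0; 8 mm above the deck when out, level with it when fully in. It is 22.5 mm behind (unit -x of) the seated cover's rear face; the paddle ends 4 mm before that face. Fingertips pressing the paddle slide forward on it to meet the cover's rear wall and push on over deck and battery
- tab (a joint): travel of the release tab, straight down into the unit, in m: 0 out, 0.008 fully in. Its spring takes 3 N to start, 7 N fully in, and pushes it out when let go. Let go before the cover has moved, it locks the cover again; once the cover has moved 5 mm it does not
- spare_battery: bystander: dark grey spare battery block 151 x 65 x 99 mm high, loose on the bench, 2.1 kg. Origin: centre of its underside
- reagent_bottle: bystander: amber glass bottle with white cap, 42 mm across, 95 mm high, loose on the bench. Origin: centre of its underside
- slide_box: bystander: blue plastic box for microscope slides, 100 x 83 x 35 mm high, loose on the bench. Origin: centre of its underside
- screwdriver: bystander: screwdriver lying loose on the bench along its x. Origin: centre of its underside
Things that resemble listed ones, but are neither listed nor needed, are in the scene too. Of the things that look like the cover, the largest one is meant.

How it is judged:
On the way, in this order (a step that is already met when the one before it is completed fails the run):
1. the tab is pressed in while the cover is still on its seat (value of joint tab above 0.004 m and x of cover in the frame of seat below 0.005 m), for 0.05 s.
2. the released cover has been pushed past the catch (x of cover in the frame of seat above 0.03 m).
At the end, for the whole second after the job is handed in: The whole bay is uncovered: both rear corners of the cover are past its far edge (to 2 mm). The cover lies still and flat (0.06 rad) on the deck (within 4 mm), its centre at most 195 mm along from the seat and within 35 mm sideways; the tab has sprung out (under 2 mm in) (x of each of corner_a, corner_b in the frame of bay above 0.039 m and x of cover in the frame of seat below 0.195 m and y of cover in the frame of seat between -0.035 and 0.035 m and z of cover in the frame of seat between -0.004 and 0.004 m and angle between cover's own z axis and vertical below 0.06 rad and value of joint tab below 0.002 m and linear speed of cover below 0.01 m/s); the robot touches nothing.
It fails at once if the cover is lifted or carried (z of cover in the frame of seat above 0.012 m or angle between cover's own z axis and vertical above 0.2 rad).
It fails at once if the cover falls off the casing (z of cover in the frame of seat below -0.02 m).
It fails at once if a thing standing around is moved by more than 20 mm (distance of any of spare_battery, reagent_bottle, slide_box, screwdriver from where it was at the start of the episode above 0.02 m).
It also fails if it takes over 38 s, if anything falls off the work surface, if the arm or the gripper's body presses on something with over 40 N, if the wrist force passes 120 N, or if a joint passes its speed limit or range.

### The arm

A 6-joint arm with a two-finger parallel gripper is mounted at the origin on the work surface. World frame = base frame: x ahead of the robot, y to its left, z up, the work surface at z = 0. Lengths are in m, angles in rad, forces in N, time in s.
With the tool pointing down it reaches from about 0.35 to 0.775 m from the base axis. Payload 5.5 kg.
Tool frame: the origin (TCP) lies at the very end of the fingers, on their centre line; the grasp point (between the pads) lies 19 mm behind it; z points along the fingers, y is the line along which they close (so a half turn about z gives the same grasp; the last joint's range is limited). The gripper opens to 85 mm and grips with 20 to 120 N. Pads are 22 mm wide; open, the fingers measure 114 mm over their backs; the gripper's body (76 mm by 85 mm) begins 54 mm behind the grasp point. The pads swing forward as they close: fully open they stand 13 mm farther back than shut.
Start: joints at [0.973, 0.313, 0.046, 1.304, 0, 1.431], TCP at [0.254, 0.516, 0.231] pointing down, gripper open.
Joint ranges: [-2.76, 2.76], [-0.86, 1.69], [-1.03, 1.26], [-2.2, 2.34], [-1.47, 1.5], [-3.14, 3.14]. Speed limits (rad/s): [2.57, 2.57, 3.14, 3.14, 3.14, 3.14].

### API

Orientations are given as a unit quaternion [w, x, y, z].
In Python, from workcell import env, cams, ticket, spotter gives the robot as it stands.
- The arm moves only by the tool jog_arm, never from a script. Its argument "increments" is a list that holds one entry, the list of rows, each a list of 7 numbers: the shift along the tool's x, y, z in units of 0.25 m (1.0 is 0.25 m), then the turn, a rotation vector about the tool's x, y, z in units of 180 degrees (1.0 is 180 degrees), then the closure in counts, from 0 (fully open) to 255 (shut). A call has 1 to 20 rows; each row shifts and turns the commanded pose from where the row before left it, along the tool's axes as they then stand; what a row does not reach is not made up. A row lasts 1/10 s, in which the tool goes at most 50 mm and 8.59 degrees, less where a joint would pass 70% of its speed; a pose out of reach is approached as far as the arm can. A call with a number of a shift or a turn outside -1 to 1 is refused whole. A call with a gripper value outside its range is refused whole. The fingers move at their own pace and stop on an object; "force" is the grip in N (left out, the last holds). Time passes only in rows, so rows that do not move let the fingers close. It gives the time, the measured TCP pose, the force, the opening and the grip force at its end, in the units of the state.
- env.get_state(): the state, without advancing time (a new reading comes with each control period).
- cams.read_camera(name): name is "scene" or "top" or "wrist"; returns a dict with "pixels" (480x640x3 uint8, red, green, blue), "fx", "fy", "cx", "cy" (pixels), "xyz" and "attitude" of the camera in the world; the wrist camera has in their place "mount" (4x4, takes a point from camera to tool coordinates, whose origin is the TCP and whose axes are the flange's). Camera axes: x right, y down, z forward; pixel columns grow to the right and rows downward; lengths in m; the calibration is good to about 2 mm. A picture is of the moment at which its call begins: read the wrist's pose just before it. There is no depth.
- ticket.hand_in(): hands the job in; it is judged then, once.
Trained networks look in the newest picture that a camera, given by its name, has taken for a name from the list of things; names that differ only in an ending like _2 or _b are one class to them, and where a whole thing is asked for, a point or a joint stands for the part that bears it (a point fixed in the world has none). Each returns a list of dicts, best first, with "conf" (0 to 1); they miss things now and then, are a little off and sometimes report something else, mostly with a low value. They report only what shows in the picture. A call takes as long as a camera call. They do not tell look-alikes from the thing itself.
- spotter.find_in(target, camera): "uv" ([column, row] in pixels, amid what is visible of it).
- spotter.cut_out(target, camera): "region" (480x640 bool, what is visible of it) and "uv" ([column, row] in pixels, amid what is visible of it).
- spotter.landmark_of(target, camera): "uv" ([column, row] in pixels: a listed point, or the origin of a listed thing).
The state is a dict: "clock": time; "joint_pos": joint angles; "qvel": joint speeds; "tau": joint torques, N m; "tcp_pos": TCP position; "orientation": TCP orientation; "wrist_force": force on the tool from outside, world axes, zero at the start; "ft_torque": the same for the moment, N m; "finger_gap": finger opening in m; "grip_force": force on a finger pad.
Only numpy, scipy, OpenCV 4.12 (cv2) and the standard library are available. Lean on these libraries where they do the work, as an engineer would, in place of code of your own. Each camera call takes 0.05 s, during which the arm holds its last target. There are 200 camera calls.

## Working session

There is one attempt and no reset: what is moved stays moved. The work goes in short steps, Python scripts to look and compute and a tool call to move; the robot and the scene stay as the last step left them, time stands still between calls to the robot, and variables do not carry over. Pictures are saved under pics/ and viewed, at most 10 in all, crops included, and the job is handed in when it is done.

Besides the shell and the picture viewer there is one more tool, called after "Request:" as name(argument=value, ...) on one line, values as JSON. jog_arm: Moves the arm, as the interface text tells. Shifts and turns lie within -1 to 1; 1 stands for 0.25 m of shift or 180 degrees of turn. Its arguments: {"type":"object","properties":{"increments":{"type":"array"},"force":{"type":"number"}},"required":["increments"]}

```bash
mkdir -p pics
cat > h.py <<'E'
import numpy as np, cv2
from workcell import env, cams, ticket, spotter
from scipy.spatial.transform import Rotation as R
def rot(a):
    a=np.array(a,float)
    return a if a.shape==(3,3) else R.from_quat(a[[1,2,3,0]]).as_matrix()
def look(n):
    s=env.get_state(); c=cams.read_camera(n)
    if n=="wrist":
        T=np.eye(4);T[:3,:3]=rot(s["orientation"]);T[:3,3]=s["tcp_pos"]
        T=T@np.array(c["mount"]); c["P"]=T[:3,3]; c["Rm"]=T[:3,:3]
    else: c["P"]=np.array(c["xyz"]); c["Rm"]=rot(c["attitude"])
    return c
def ray(c,uv,z):
    d=c["Rm"]@np.array([(uv[0]-c["cx"])/c["fx"],(uv[1]-c["cy"])/c["fy"],1])
    return c["P"]+d*(z-c["P"][2])/d[2]
def proj(c,p):
    q=c["Rm"].T@(np.array(p)-c["P"]); return np.array([q[0]/q[2]*c["fx"]+c["cx"],q[1]/q[2]*c["fy"]+c["cy"]])
def save(c,name,box=None,k=1):
    im=c["pixels"][...,::-1]
    if box: im=im[box[1]:box[3],box[0]:box[2]]
    cv2.imwrite("pics/"+name,cv2.resize(im,None,fx=k,fy=k,interpolation=cv2.INTER_CUBIC))
E
python3 - <<'E'
from h import *
Z=dict(cover=.095,cover_rear=.101,corner_a=.095,corner_b=.095,tab_top=.103,deck_end=.095,bay=.095,seat=.095,unit=0,spare_battery=0,reagent_bottle=0,slide_box=0,screwdriver=0)
s=env.get_state(); print({k:np.round(v,3) for k,v in s.items()})
for n in("top","scene"):
    c=look(n); save(c,n+"1.png"); print(n,c["P"].round(3),c["Rm"].round(3).tolist())
    for t,z in Z.items():
        for d in spotter.landmark_of(t,n)[:3]:
            print(t,round(d["conf"],2),np.round(d["uv"]),ray(c,d["uv"],z).round(3))
E
```

```text
{'clock': np.float64(0.0), 'joint_pos': array([0.973, 0.314, 0.045, 1.304, 0.   , 1.431]), 'qvel': array([ 0.001, -0.   , -0.001,  0.001, -0.   ,  0.   ]), 'tau': array([-1.0000e-03, -4.8063e+01,  2.9853e+01,  1.9000e-02, -0.0000e+00,
        0.0000e+00]), 'tcp_pos': array([0.254, 0.515, 0.23 ]), 'orientation': array([-0.   ,  0.227,  0.974, -0.001]), 'wrist_force': array([0.237, 0.055, 0.464]), 'ft_torque': array([-0.015, -0.027,  0.009]), 'grip_force': np.float64(0.0), 'finger_gap': np.float64(0.085)}
top [0.331 0.034 1.306] [[-0.013, -0.983, 0.185], [-0.999, 0.018, 0.029], [-0.032, -0.185, -0.982]]
cover 0.89 [403. 150.] [ 0.758 -0.121  0.095]
cover 0.75 [263. 336.] [0.36  0.184 0.095]
cover 0.68 [331. 234.] [0.573 0.04  0.095]
cover_rear 0.91 [358. 228.] [ 0.584 -0.018  0.101]
cover_rear 0.73 [380. 156.] [ 0.743 -0.071  0.101]
cover_rear 0.7 [248. 330.] [0.372 0.214 0.101]
corner_a 0.98 [360. 256.] [ 0.524 -0.02   0.095]
corner_a 0.92 [375. 141.] [ 0.779 -0.06   0.095]
corner_a 0.82 [390. 173.] [ 0.706 -0.091  0.095]
corner_b 0.98 [360. 256.] [ 0.524 -0.02   0.095]
corner_b 0.92 
[... 1045 characters left out ...]
er_b 0.79 [319. 165.] [0.44  0.17  0.095]
corner_b 0.79 [316. 356.] [ 0.784 -0.14   0.095]
corner_b 0.75 [323. 188.] [0.501 0.127 0.095]
tab_top 0.76 [289. 252.] [ 0.593 -0.039  0.103]
deck_end 0.92 [380. 172.] [0.543 0.255 0.095]
deck_end 0.58 [319. 263.] [ 0.645 -0.011  0.095]
seat 0.39 [320. 263.] [ 0.646 -0.009  0.095]
unit 0.75 [328. 245.] [0.567 0.086 0.   ]
unit 0.43 [296. 245.] [0.521 0.035 0.   ]
unit 0.26 [391. 302.] [0.755 0.083 0.   ]
spare_battery 0.7 [391. 302.] [0.755 0.084 0.   ]
reagent_bottle 0.75 [236. 305.] [ 0.561 -0.152  0.   ]
slide_box 0.85 [394. 173.] [0.501 0.363 0.   ]
slide_box 0.4 [236. 306.] [ 0.565 -0.153  0.   ]
screwdriver 0.79 [442. 240.] [0.716 0.283 0.   ]
```

View pics/top1.png

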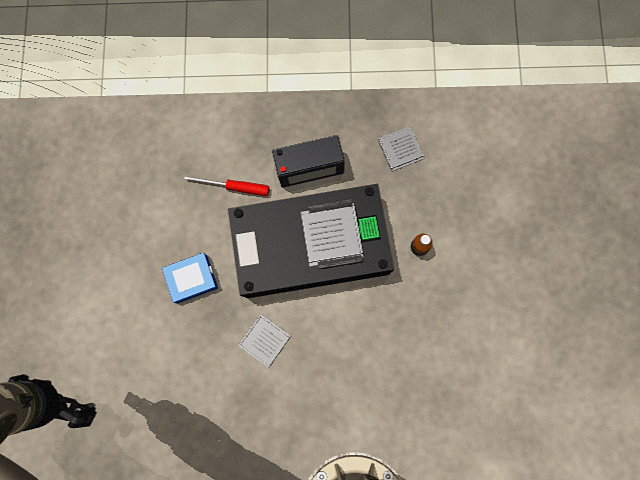

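Run:
```python
from h import *
c=look("scene"); save(c,"crop.png",(210,150,410,300),4)
c=look("top")
for n in("top","scene"):
    c=look(n)
    m=spotter.cut_out("unit",n)
    for d in m[:1]:
        r=d["region"].astype(np.uint8); print(n,d["conf"],r.sum(),cv2.minAreaRect(cv2.findNonZero(r)))
    for d in spotter.cut_out("tab_top",n)[:2]:
        r=d["region"].astype(np.uint8); print("tab",d["conf"],r.sum(),d["uv"],ray(c,d["uv"],.101).round(4))
```

```text
top 0.57 11498 ((309.9306335449219, 240.95135498046875), (92.86173248291016, 157.0410614013672), 80.03620147705078)
tab 0.83 368 [367.6, 227.4] [ 0.5846 -0.0382  0.101 ]
scene 0.81 13263 ((325.5000305175781, 228.5), (108.8944320678711, 172.5340576171875), 45.0)
tab 0.67 435 [289.0, 254.2] [ 0.5962 -0.0419  0.101 ]
```

View pics/crop.png

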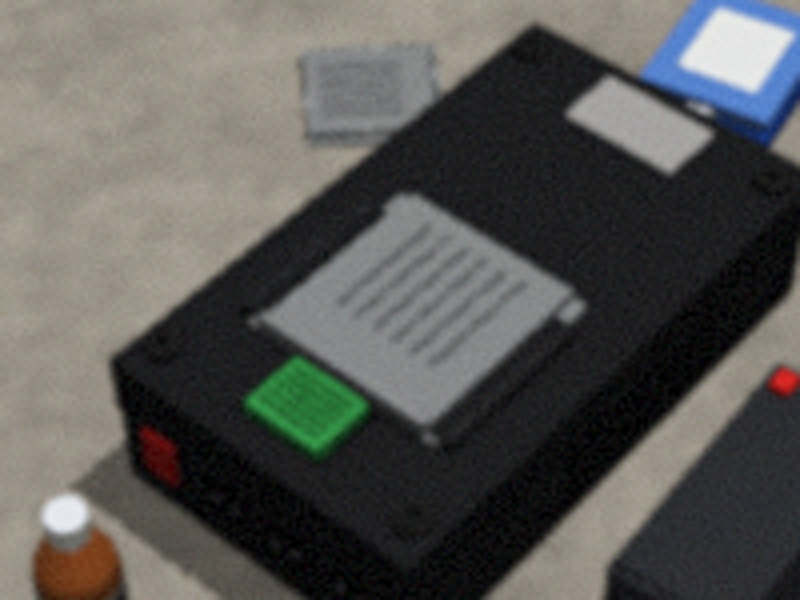

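Cover candidates in the top view are (403,150), (263,336) and (331,234). The first two are smaller plates lying on the bench. The one at (331,234) is the largest, sits in the rails beside the green tab, and the crop confirms it, so that is the cover. The tab-to-deck_end distance measures 294 mm against 292.5 mm, with heading about 99°. I'll move above the tab with the gripper shut.

Request:
jog_arm(increments=[[[-0.156,-0.1,0,0,0,0,255],[-0.156,-0.1,0,0,0,0,255],[-0.156,-0.1,0,0,0,0,255],[-0.156,-0.1,0,0,0,0,255],[-0.156,-0.1,0,0,0,0,255],[-0.156,-0.1,0,0,0,0,255],[-0.156,-0.1,0,0,0,0,255],[-0.156,-0.1,0,0,0,0,255],[-0.156,-0.1,0,0,0,0,255],[-0.156,-0.1,0,0,0,0,255],[-0.156,-0.1,0,0,0,0,255],[-0.156,-0.1,0,0,0,0,255],[-0.156,-0.1,0,0,0,0,255],[-0.156,-0.1,0,0,0,0,255]]])

```text
clock: 3.2
tcp_pos: [0.59, -0.0413, 0.2314]
orientation: [0.0, 0.227, 0.974, 0.0]
wrist_force: [0.1, 1.7, -0.8]
finger_gap: -0.0004
grip_force: 0.0
```

Request:
jog_arm(increments=[[[0,0,0,0,0,0.0434,255],[0,0,0,0,0,0.0434,255],[0,0,0,0,0,0.0434,255],[0,0,0,0,0,0.0434,255],[0,0,0,0,0,0.0434,255],[0,0,0,0,0,0.0434,255],[0,0,0,0,0,0.0434,255],[0,0,0,0,0,0,255]]])

```text
clock: 4.0
tcp_pos: [0.5893, -0.0395, 0.2313]
orientation: [-0.0, 0.649, 0.761, 0.0]
wrist_force: [-0.8, 0.2, 0.0]
finger_gap: 0.0001
grip_force: 0.0
```

Run:
```python
from h import *
s=env.get_state(); print({k:np.round(s[k],3) for k in("clock","joint_pos","tcp_pos","orientation","wrist_force","finger_gap")})
print(rot(s["orientation"]).round(3).tolist())
c=look("wrist"); save(c,"w1.png")
for t,z in dict(cover_rear=.101,corner_a=.095,tab_top=.103,deck_end=.095,cover=.095,seat=.095,bay=.095).items():
    for d in spotter.landmark_of(t,"wrist")[:2]: print(t,round(d["conf"],2),np.round(d["uv"]),ray(c,d["uv"],z).round(4))
for d in spotter.cut_out("tab_top","wrist")[:1]:
    print("tabmask",d["uv"],ray(c,d["uv"],.103).round(4),cv2.minAreaRect(cv2.findNonZero(d["region"].astype(np.uint8))))
c=look("top")
for uv in((238,213),(370,191),(249,287),(383,264)): print(ray(c,uv,.101).round(4))
```

```text
{'clock': np.float64(4.0), 'joint_pos': array([-0.203,  0.344,  0.089,  1.316,  0.   ,  1.21 ]), 'tcp_pos': array([ 0.589, -0.039,  0.231]), 'orientation': array([-0.   ,  0.649,  0.761,  0.   ]), 'wrist_force': array([-0.757,  0.212,  0.037]), 'finger_gap': np.float64(0.0)}
[[-0.158, 0.988, 0.0], [0.988, 0.158, 0.0], [0.0, 0.0, -1.0]]
cover_rear 0.93 [322. 205.] [ 0.5835 -0.0196  0.101 ]
cover_rear 0.55 [482. 271.] [ 0.7278 -0.0545  0.101 ]
corner_a 0.92 [245. 200.] [ 0.5208 -0.0262  0.095 ]
corner_a 0.86 [440. 274.] [ 0.6965 -0.0654  0.095 ]
tab_top 0.85 [318. 228.] [ 0.5833 -0.0379  0.103 ]
cover 0.82 [480. 297.] [ 0.7375 -0.0814  0.095 ]
cover 0.62 [318. 127.] [0.5711 0.0387 0.095 ]
tabmask [320.8, 227.9] [ 0.5857 -0.0377  0.103 ] ((319.26544189453125, 229.35215759277344), (46.600074768066406, 56.4429931640625), 88.53119659423828)
[0.6216 0.2386 0.101 ]
[ 0.6644 -0.0457  0.101 ]
[0.4618 0.2134 0.101 ]
[ 0.5056 -0.0682  0.101 ]
```

View pics/w1.png

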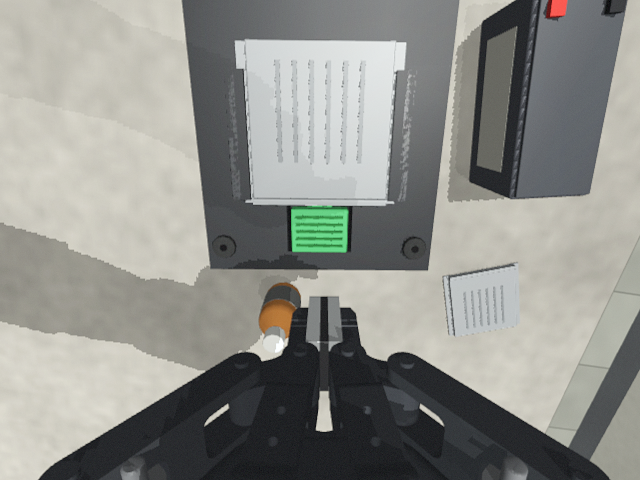

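The tab is at (319,229) and the cover's rear wall at row 205, both lined up with the tool. I'll press down.

Request:
jog_arm(increments=[[[-0.004,-0.014,0.16,0,0,0,255],[0,0,0.16,0,0,0,255],[0,0,0.16,0,0,0,255],[0,0,0,0,0,0,255],[0,0,0.012,0,0,0,255],[0,0,0.012,0,0,0,255],[0,0,0.012,0,0,0,255],[0,0,0.012,0,0,0,255],[0,0,0.012,0,0,0,255],[0,0,0,0,0,0,255],[0,0,0,0,0,0,255]]])

```text
clock: 5.6
tcp_pos: [0.5875, -0.0413, 0.0976]
orientation: [0.002, 0.649, 0.761, 0.001]
wrist_force: [2.1, -0.9, 5.8]
finger_gap: 0.0
grip_force: 2.6
```

The tab is about 5.4 mm in at 5.8 N, which matches the spring. Next I slide forward against the wall.

Request:
jog_arm(increments=[[[0,0,0.004,0,0,0,255],[0.012,0,0,0,0,0,255],[0.012,0,0,0,0,0,255],[0.016,0,0,0,0,0,255],[0.016,0,0,0,0,0,255],[0.016,0,0,0,0,0,255],[0.016,0,0,0,0,0,255],[0.016,0,0,0,0,0,255],[0.016,0,0,0,0,0,255],[0.016,0,0,0,0,0,255]]])

```text
clock: 6.6
tcp_pos: [0.5817, -0.0088, 0.0966]
orientation: [0.002, 0.649, 0.761, -0.0]
wrist_force: [0.6, -6.2, 4.7]
finger_gap: 0.0
grip_force: 3.1
```

Run:
```python
from h import *
c=look("wrist"); save(c,"w2.png")
```

```text
(no output)
```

View pics/w2.png

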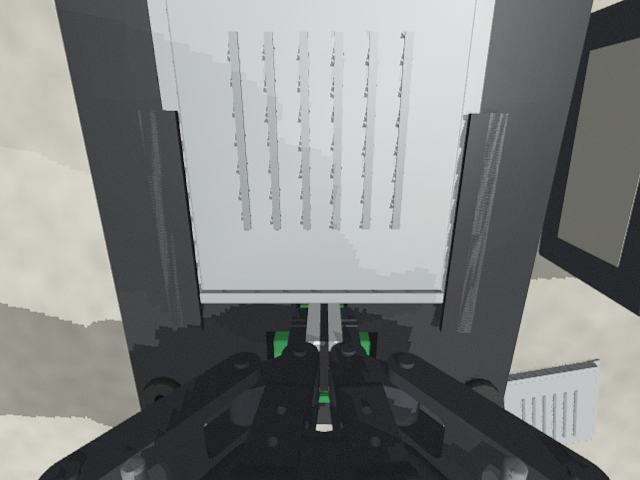

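The cover has moved about 20 mm and its rear wall at row 297 is square against the tip. I'll push on, raising the tip slightly.

Request:
jog_arm(increments=[[[0.016,0,0,0,0,0,255],[0.018,0,-0.004,0,0,0,255],[0.02,0,-0.004,0,0,0,255],[0.02,0,0,0,0,0,255],[0.02,0,0,0,0,0,255],[0.02,0,0,0,0,0,255],[0.02,0,0,0,0,0,255],[0.02,0,0,0,0,0,255],[0.02,0,0,0,0,0,255],[0.02,0,0,0,0,0,255],[0.02,0,0,0,0,0,255],[0.02,0,0,0,0,0,255],[0.02,0,0,0,0,0,255],[0.02,0,0,0,0,0,255],[0.02,0,0,0,0,0,255],[0.02,0,0,0,0,0,255],[0.018,0,0,0,0,0,255],[0.016,0,0,0,0,0,255]]])

```text
clock: 8.45
tcp_pos: [0.5663, 0.079, 0.0971]
orientation: [-0.0, 0.649, 0.761, -0.0]
wrist_force: [-0.3, -1.0, 0.8]
finger_gap: 0.0003
grip_force: 0.6
```

Request:
jog_arm(increments=[[[0.012,0,0,0,0,0,255],[0.012,0,0,0,0,0,255],[0.012,0,0,0,0,0,255],[0.012,0,0,0,0,0,255],[0.008,0,0,0,0,0,255],[0,0,0,0,0,0,255],[-0.02,0,0,0,0,0,255],[-0.02,0,-0.02,0,0,0,255],[0,0,-0.1,0,0,0,255],[0,0,-0.16,0,0,0,255],[-0.1,0,-0.16,0,0,0,255],[-0.1,0,0,0,0,0,255],[0,0,0,0,0,0,255]]])

```text
clock: 9.75
tcp_pos: [0.5758, 0.0302, 0.2095]
orientation: [0.002, 0.65, 0.76, 0.001]
wrist_force: [-0.3, 1.1, -0.6]
finger_gap: -0.0001
grip_force: 0.0
```

Run:
```python
from h import *
print(env.get_state()["tcp_pos"])
c=look("wrist"); save(c,"w3.png")
for t,z in dict(cover_rear=.101,corner_a=.095,tab_top=.103,deck_end=.095,cover=.095,bay=.095).items():
    for d in spotter.landmark_of(t,"wrist")[:2]:
        p=ray(c,d["uv"],z); q=p-[.5634,.0845,0]; print(t,round(d["conf"],2),np.round(d["uv"]),p.round(4),"unit x,y",np.round([q[:2]@[-.156,.988],q[:2]@[-.988,-.156]],4))
```

```text
[0.57584584 0.03017331 0.2095269 ]
cover_rear 0.94 [481. 329.] [ 0.7188 -0.0296  0.101 ] unit x,y [-0.1369 -0.1358]
cover_rear 0.87 [324. 132.] [0.5634 0.1063 0.101 ] unit x,y [ 0.0216 -0.0034]
corner_a 0.79 [403. 126.] [0.6182 0.1186 0.095 ] unit x,y [ 0.0251 -0.0595]
corner_a 0.78 [238. 145.] [0.5043 0.0882 0.095 ] unit x,y [0.0128 0.0578]
cover 0.92 [311.  41.] [0.5464 0.1609 0.095 ] unit x,y [0.0781 0.0049]
cover 0.88 [482. 356.] [ 0.7316 -0.0594  0.095 ] unit x,y [-0.1685 -0.1438]
```

View pics/w3.png

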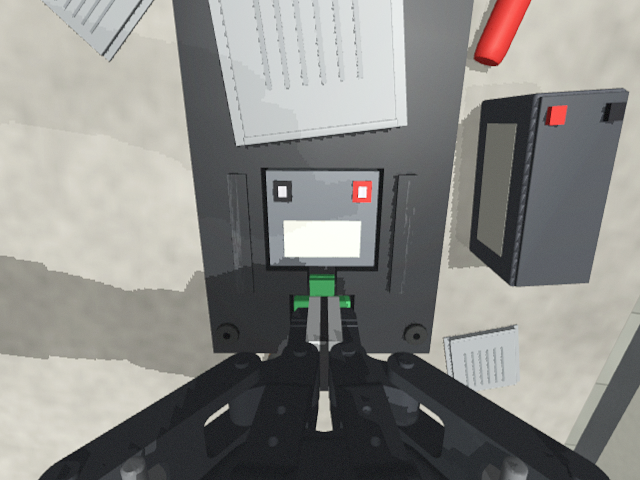

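The bay is clear: its edge is at row 168 and the cover's corners are at rows 126–145, at least 16 mm beyond it. The cover lies on the deck turned by a few degrees, and the arm is well clear, so I'm handing in.

```bash
python3 -c "
from workcell import ticket
print(ticket.hand_in())"
```

```text
the job is handed in; nothing more can be done
None
```

I pressed the tab in and pushed the cover about 125 mm along the casing. It lies on the deck turned by a few degrees, with the whole bay uncovered, the arm clear and no sign of anything disturbed. I handed in at about 10 s; no verdict was returned, and I did not measure that the tab had sprung fully out.

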